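Close and lock the mill jar with the lid that fits

ROBOT

A 7-joint arm with a two-finger parallel gripper is mounted at the origin on a cart in front of the work surface, level with it; the furniture and walls round the work are solid. World frame = base frame: x ahead of the robot, y to its left, z up, the work surface at z = 0. Lengths are in m, angles in rad, forces in N, time in s.
With the tool pointing down it reaches from about 0.375 to 0.925 m from the base axis. Payload 3.1 kg.
Tool frame: the origin (TCP) lies at the very end of the fingers, on their centre line; the grasp point (between the pads) lies 19 mm behind it (arm.tcp_to_grasp is the z of the grasp point in the tool frame, in m); z points along the fingers, y is the line along which they close (so a half turn about z gives the same grasp; the last joint's range is limited). The gripper opens to 85 mm and grips with 20 to 120 N. Pads are 22 mm wide; open, the fingers measure 114 mm over their backs; the gripper's body (76 mm by 85 mm) begins 54 mm behind the grasp point. The pads swing forward as they close: fully open they stand 13 mm farther back than shut.
Start: joints at [-1.415, 0.383, 0.044, 1.598, -0.018, 1.161, -0.05], TCP at [0.163, 0.629, 0.231] pointing down, gripper open.
Joint ranges: [-2.61, 2.61], [-0.41, 2.15], [-1.48, 1.57], [0, 2.5], [-1.57, 4.71], [0.05, 1.97], [-2.85, 2.85]. Speed limits (rad/s): [2.79, 2.79, 3.14, 3.14, 3.14, 3.14, 3.14].

INTERFACE

Orientations are given as [roll, pitch, yaw] about the fixed x, y, z axes, in that order (R = Rz(yaw) Ry(pitch) Rx(roll)).
In Python, from rig import arm gives the robot as it stands.
- The arm moves only by the shell command python3 -m inch 'ROWS'. ROWS is JSON, one flat list of numbers, 7 for each row, row after row: the gripper's target within -1 to 1 (shut at 1, half-way at 0, fully open at -1), then the shift along the tool's x, y, z in mm, then the turn, a rotation vector about the tool's x, y, z in rad. In form: [claw, x, y, z, wx, wy, wz, claw, x, y, z, wx, wy, wz, ...]. A call has 1 to 20 rows; each row is the pose to reach, as a shift and turn from the pose commanded when the call began, along the tool's axes at that moment; what a row does not reach only later rows make up. A row lasts 1/12 s, in which the tool goes at most 41.7 mm and 7.16 degrees, less where a joint would pass 70% of its speed; a pose out of reach is approached as far as the arm can. A call with a gripper value outside its range is refused whole. The fingers move at their own pace and stop on an object; the grip force is fixed at half the most. Time passes only in rows, so rows that repeat a pose let the fingers close. It gives the time, the measured TCP pose, the force, the opening and the grip force at its end, in the units of the state.
- arm.sense(): the state, without advancing time (a new reading comes with each control period).
- arm.grab_frame(name): name is "scene" or "top" or "wrist"; returns (picture, depth): 420x560x3 uint8, red, green, blue; 420x560 float32, m along the optical axis (not along the pixel's ray), 0 where there is no reading.
- arm.get_calibration(name): a dict with "intrinsics" (3x3 intrinsics, pixels), "R" (3x3) and "t" (3): a world point X has camera coordinates R X + t; the wrist camera has in their place "hand_eye" (4x4, takes a point from camera to tool coordinates, whose origin is the TCP and whose axes are the flange's). Camera axes: x right, y down, z forward; pixel columns grow to the right and rows downward; lengths in m; the calibration is good to about 2 mm. The wrist camera is an equidistant fisheye: a pixel r from the principal point sees the ray r / f radians off the axis. A picture is of the moment at which its call begins: read the wrist's pose just before it. get_calibration takes no time and is no camera call.
- arm.close_job(): hands the job in; it is judged then, once.
The state is a dict: "time_s": time; "joint_pos": joint angles; "joint_velocities": joint speeds; "effort": joint torques, N m; "tcp_pos": TCP position; "orientation": TCP orientation; "ft_force": force on the tool from outside, world axes, zero at the start; "torque": the same for the moment, N m; "grip_width": opening from 0.0 (shut) to 1.0 (fully open); "finger_force": force on a finger pad.
Only numpy, scipy, OpenCV 4.12 (cv2) and the standard library are available. Lean on these libraries where they do the work, as an engineer would, in place of code of your own. Each camera call takes 0.05 s, during which the arm holds its last target. There are 200 camera calls.

TASK

The porcelain mill jar leaning in its blue stand is charged and must be closed before it goes on the roller mill. Of the three look-alike metal lids, take the one whose plug fits the jar's mouth, drop its two lugs through the notches until the rim sits flush on the jar, turn it clockwise to the stop so that it is locked, and let go. Leave the other two lids, the bottles and the other things where they are.

Things in the scene. Friction and masses are not known exactly. Their poses are not given: they have to be found in the camera images.
- mill_jar: white porcelain jar, 120 mm in diameter, 140 mm long, fast in a fixed blue stand (base 150 x 156 mm) that leans it 30 degrees from vertical toward the stand's -x side, so the mouth looks up, to the robot's right and nearer it. Origin: on the table amid the base; z up. Under the mouth's ledge it is 101 mm wide; stops there let lugs turn only clockwise (looking into the mouth), by about 60 degrees
- mouth (a point): centre of the mouth, in the plane of the steel rim's top (rim 117 mm outside, mouth about 169 mm above the table). z axis: out of the mouth along the jar's axis; x axis: at one of the two notches (red marks), the other is at -x. Opening between the brass ledges 85 mm in diameter; ledge 8 mm thick; each notch 26 mm wide, reaching to 50.5 mm from the axis
- locked (a point): same point and z axis as mouth, but x points at the green mark: the direction of the lid's bar when locked, 60 degrees clockwise from the notches, looking into the mouth
- lid_a: round steel lid: plug 68 mm in diameter, 16 mm deep; above it a flange 92 mm in diameter, 6 mm thick; on top a black grip bar along the lid's x, 60 long, 16 wide, 30 mm high. At the plug's foot two lugs, 16 wide, 6 mm high, at +x and -x (80 mm over both), under red dots, in line with the bar. Lies bar up, 52 mm high. Origin: centre of the plug's underside, z up. 0.16 kg
- lid_b: lid of the same pattern and heights, but plug 92 mm in diameter, flange 116 mm, 104 mm over both lugs. Origin and axes as lid_a. 0.26 kg
- lid_c: lid of the same pattern and heights, but plug 80 mm in diameter (narrowing to 70 mm over the last 10 mm), flange 104 mm, 92 mm over both lugs. Origin and axes as lid_a. Sitting home in a jar, its origin is 16 mm inside the plane of the rim. 0.15 to 0.3 kg
- roller_mill: grey roller mill with two black rollers, 150 x 230 mm, 99 mm high; fixed. Origin: centre of its underside, its length along y
- mug: cream hand-built mug, 130 x 189 mm, 128 mm high, standing; bystander, does not move. Origin: centre of its underside
- blue_bottle: blue squeeze bottle, 50 mm in diameter, 96 mm high with its pin; stands; bystander. Origin: centre of its underside
- pale_bottle: pale blue squeeze bottle, 43 mm in diameter, 109 mm high with its pin; stands; bystander. Origin: centre of its underside
- brown_bottle: brown squeeze bottle, 32 mm in diameter, 107 mm high with its pin; stands; bystander. Origin: centre of its underside
- pin_box: small wooden box, 54 x 84 x 29 mm; bystander, does not move. Origin: centre of its underside
- tip_tin: flat teal tin, 70 x 98 x 30 mm; bystander, does not move. Origin: centre of its underside

How it is judged:
By the outcome, as a careful person would: the job done as asked, in the order asked, and still so for the second after the job is handed in, with the robot touching nothing.
It also fails if it takes over 43 s, if anything falls off the work surface, if the arm or the gripper's body presses on something with over 40 N, if the wrist force passes 120 N, or if a joint passes its speed limit or range.

## Working session

There is one attempt and no reset: what is moved stays moved. The work goes in short steps, Python scripts to look and compute and a shell command to move; the robot and the scene stay as the last step left them, time stands still between calls to the robot, and variables do not carry over. Pictures are saved under pics/ and viewed, at most 10 in all, crops included, and the job is handed in when it is done.

```bash
mkdir -p pics; ls; cat > h.py <<'E'
import numpy as np, cv2
from scipy.spatial.transform import Rotation as Rn
from rig import arm
def shot(name,fn):
    s=arm.sense(); im,d=arm.grab_frame(name); cv2.imwrite('pics/'+fn+'.png',im[:,:,::-1]); np.savez('pics/'+fn+'.npz',im=im,d=d,p=s['tcp_pos'],o=s['orientation']); return im,d
def cloud(name,d,s=None):
    c=arm.get_calibration(name);K=np.array(c['intrinsics']);v,u=np.mgrid[:d.shape[0],:d.shape[1]]
    if name!='wrist':
        P=np.stack([(u-K[0,2])/K[0,0]*d,(v-K[1,2])/K[1,1]*d,d],-1)
        return (P-np.array(c['t']))@np.array(c['R'])
    x=(u-K[0,2])/K[0,0];y=(v-K[1,2])/K[1,1];r=np.hypot(x,y)+1e-9;k=np.tan(np.minimum(r,1.45))/r
    P=np.stack([x*k*d,y*k*d,d],-1);H=np.array(c['hand_eye']);P=P@H[:3,:3].T+H[:3,3]
    return P@Rn.from_euler('xyz',s['orientation']).as_matrix().T+np.array(s['tcp_pos'])
E
python3 - <<'E'
from h import *
s=arm.sense();print(s)
a,_=shot('scene','s0');b,_=shot('top','t0')
print(arm.get_calibration('wrist'))
print(arm.get_calibration('top'))
E
```

```text
pics
{'time_s': 0.0, 'joint_pos': array([-1.41480993,  0.38382968,  0.0438262 ,  1.59958213, -0.01790123,
        1.16121098, -0.04992165]), 'joint_velocities': array([ 0.00081708, -0.00157249,  0.00066095,  0.00048678,  0.00078889,
        0.00077079, -0.00079707]), 'effort': array([-6.48821583e-05, -4.33467722e+01,  1.02447622e+00, -2.49514157e+01,
        1.05791807e-02,  1.11411890e-02,  4.64420310e-06]), 'tcp_pos': array([0.16295865, 0.6282602 , 0.22988671]), 'orientation': array([-3.13895842e+00,  1.37337607e-04,  2.88787112e+00]), 'ft_force': array([-0.42661549,  0.11473733,  0.27353225]), 'torque': array([ 0.04177198, -0.02198671,  0.04488991]), 'finger_force': 0.0, 'grip_width': 1.0048179132828081}
{'intrinsics': array([[325.1922621 ,   0.        , 279.68903832],
       [  0.        , 325.1922621 , 211.44567658],
       [  0.        ,   0.        ,   1.        ]]), 'hand_eye': array([[ 3.09436439e-04, -9.60384293e-01, -2.78678874e-01,
         7.09019275e-02],
       [ 9.99999950e-01,  2.80183575e-04,  1.44799348e-04,
        -4.72824908e-04],
       [-6.09817761e-05, -2.78678905e-01,  9.60384332e-01,
        -1.42290087e-01],
       [ 0.00000000e+00,  0.00000000e+00,  0.00000000e+00,
         1.00000000e+00]])}
{'intrinsics': array([[388.45283849,   0.        , 273.44539852],
       [  0.        , 388.45283849, 212.69501722],
       [  0.        ,   0.        ,   1.        ]]), 'R': array([[-1.49577745e-02, -9.99887921e-01, -6.39884146e-04],
       [-9.97043229e-01,  1.49634541e-02, -7.53717098e-02],
       [ 7.53728372e-02, -4.89400887e-04, -9.97155302e-01]]), 't': array([-0.04077947,  0.50443859,  1.40635782])}
```

View pics/s0.png

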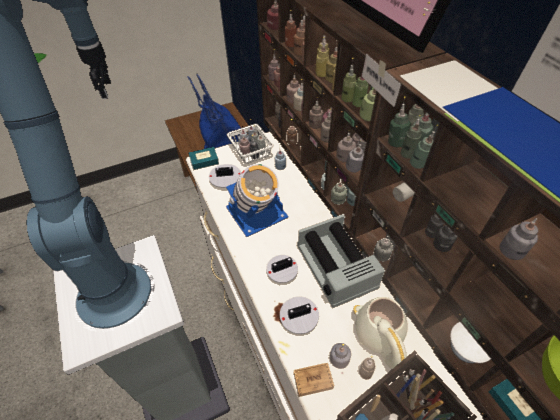

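View pics/t0.png

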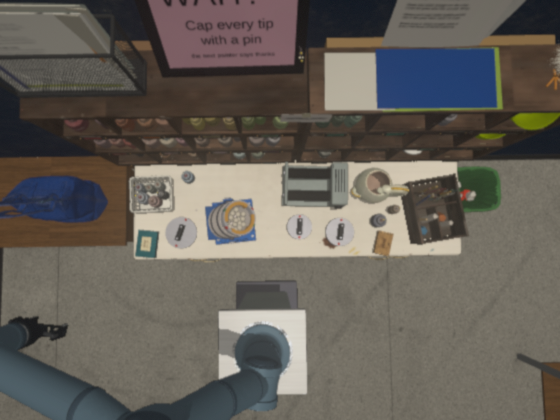

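The scene view shows the jar at (258,195) with its stand, and lids at (224,176), (282,268) and (299,315). In the top view the jar is at (235,218) and the lids at (181,233), (299,226) and (340,232).

```bash
python3 - <<'E'
from h import *
z=np.load('pics/t0.npz');P=cloud('top',z['d'])
s0=np.load('pics/s0.npz');Q=cloud('scene',s0['d'])
for (u,v) in [(181,233),(299,226),(340,232)]:
    c=P[v,u]
    for nm,C in (('top',P),('scene',Q)):
        m=(np.hypot(C[...,0]-c[0],C[...,1]-c[1])<.085)&(C[...,2]>.014)&(C[...,2]<.032)
        q=C[m][:,:2].astype(np.float32)
        b=C[(np.hypot(C[...,0]-c[0],C[...,1]-c[1])<.06)&(C[...,2]>.042)&(C[...,2]<.06)]
        (cc,r)=cv2.minEnclosingCircle(q)
        bb=cv2.minAreaRect(b[:,:2].astype(np.float32)) if len(b)>3 else None
        print(nm,c,cc,2*r,m.sum(),2*np.sqrt(m.sum()),'bar',bb,len(b),b[:,2].mean() if len(b) else 0)
E
```

```text
top [0.43347121 0.28230168 0.05421094] (0.4377403259277344, 0.2909833788871765) 0.11640685051679611 691 52.57375771237966 bar ((0.4375097453594208, 0.28968021273612976), (0.01654776558279991, 0.05956533923745155), 71.68212890625) 82 0.05173162234041416
scene [0.43347121 0.28230168 0.05421094] (0.4352554678916931, 0.2905307114124298) 0.12222117185592651 455 42.661458015403085 bar ((0.43579456210136414, 0.28942012786865234), (0.01857001893222332, 0.05949980765581131), 70.94828796386719) 90 0.049714693900938224
top [ 0.45215058 -0.13884251  0.05357583] (0.4729424715042114, -0.13962796330451965) 0.13064460456371307 451 42.473521163190604 bar ((0.45228904485702515, -0.14227834343910217), (0.014817959628999233, 0.05734458938241005), 88.43714141845703) 67 0.052107272943414995
scene [ 0.45215058 -0.13884251  0.05357583] (0.47275394201278687, -0.1404213309288025) 0.13380055129528046 618 49.71921157862421 bar ((0.45027822256088257, -0.1432798206806183), (0.058860309422016144, 0.018921304494142532), 2.3187096118927) 135 0.05062325611621907
top [ 0.42860421 -0.28494352  0.05165814] (0.4320732057094574, -0.2891899049282074) 0.10404529422521591 543 46.604720790924176 bar ((0.4322405159473419, -0.2881222069263458), (0.016292598098516464, 0.0589054711163044), 82.075927734375) 80 0.05101259052071079
scene [ 0.42860421 -0.28494352  0.05165814] (0.430919885635376, -0.28916826844215393) 0.1058259904384613 960 61.96773353931867 bar ((0.4300684928894043, -0.2900685966014862), (0.0181713979691267, 0.05898373946547508), 82.50205993652344) 164 0.05129882143864361
```

```bash
python3 - <<'E'
from h import *
for nm,f in (('top','t0'),('scene','s0')):
    z=np.load(f'pics/{f}.npz');C=cloud(nm,z['d']);im=z['im'].astype(int)
    hsv=cv2.cvtColor(z['im'],cv2.COLOR_RGB2HSV).astype(int)
    near=(abs(C[...,0]-.45)<.12)&(abs(C[...,1]-.1)<.13)&(C[...,2]>.11)&(C[...,2]<.25)
    print(nm,near.sum(),C[near].min(0),C[near].max(0),np.median(C[near],0))
    base=(abs(C[...,0]-.45)<.13)&(abs(C[...,1]-.1)<.13)&(hsv[...,0]>100)&(hsv[...,0]<125)&(hsv[...,1]>150)&(C[...,2]<.04)&(C[...,2]>-.01)
    print('base',base.sum(),cv2.minAreaRect(C[base][:,:2].astype(np.float32)))
    v,u=np.where(near);print('px',u.min(),u.max(),v.min(),v.max())
    c=z['im'][v.min()-20:v.max()+30,u.min()-25:u.max()+25];cv2.imwrite(f'pics/c_{f}.png',cv2.resize(c[:,:,::-1],None,fx=4,fy=4,interpolation=cv2.INTER_CUBIC))
E
python3 - <<'E'
import cv2,numpy as np
a=cv2.imread('pics/c_t0.png');b=cv2.imread('pics/c_s0.png');h=max(a.shape[0],b.shape[0])
o=np.zeros((h,a.shape[1]+b.shape[1],3),np.uint8);o[:a.shape[0],:a.shape[1]]=a;o[:b.shape[0],a.shape[1]:]=b
print(o.shape);k=min(1,800/o.shape[1],600/o.shape[0]);cv2.imwrite('pics/cc.png',cv2.resize(o,None,fx=k,fy=k))
E
```

```text
top 1014 [0.39865756 0.01382629 0.1100188 ] [0.55331032 0.16597653 0.20143448] [0.4740544  0.09586905 0.15444052]
base 0 ((0.0, 0.0), (0.0, 0.0), 0.0)
px 211 255 197 242
scene 1127 [0.3974601  0.01264872 0.11005995] [0.53687127 0.15705751 0.19953278] [0.47500971 0.07497072 0.14811293]
base 852 ((0.47469818592071533, 0.0967637225985527), (0.15140269696712494, 0.14513762295246124), 5.258546352386475)
px 230 279 164 210
(384, 772, 3)
```

View pics/cc.png

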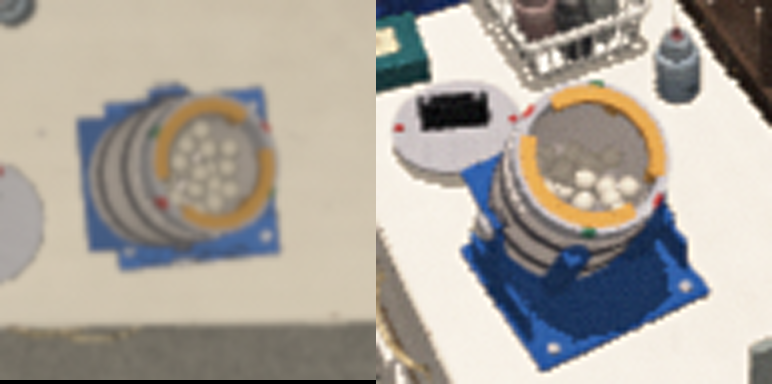

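The crops show the mouth with brass ledges. In the top crop the red notch marks are at (266,128) and (160,203), and the green marks at (155,130) and (270,195).

```bash
cat >> h.py <<'E'
def mouth(C,im,g,rng=.075):
    hsv=cv2.cvtColor(im,cv2.COLOR_RGB2HSV).astype(int);H,S,V=hsv[...,0],hsv[...,1],hsv[...,2]
    near=(np.linalg.norm(C-np.array(g),axis=-1)<rng)&(C[...,2]>.11)
    br=near&(H>10)&(H<28)&(S>110)&(V>90)
    B=C[br]
    for _ in range(4):
        c=B.mean(0);n=np.linalg.svd(B-c,full_matrices=False)[2][2];n*=np.sign(n[2]);r=(B-c)@n;B=B[abs(r)<max(.003,2*r.std())]
    red=near&((H<8)|(H>172))&(S>110)&(V>60);gr=near&(H>45)&(H<85)&(S>80)
    return n,c,B,red,gr
E
python3 - <<'E'
from h import *
for nm,f in (('top','t0'),('scene','s0')):
    z=np.load(f'pics/{f}.npz');C=cloud(nm,z['d']);im=z['im']
    n,c,B,red,gr=mouth(C,im,[.47,.06,.165])
    ex=np.cross([0,0,1],n);ex/=np.linalg.norm(ex);ey=np.cross(n,ex)
    q=np.c_[(B-c)@ex,(B-c)@ey].astype(np.float32);cc,r=cv2.minEnclosingCircle(q)
    ctr=c+cc[0]*ex+cc[1]*ey
    print(nm,len(B),'n',n,'tilt',np.degrees(np.arccos(n[2])),'az',np.degrees(np.arctan2(n[1],n[0])),'ctr',ctr,'r',r)
    for k,m in (('red',red),('gr',gr)):
        D=C[m]-ctr;v,u=np.where(m)
        print(k,[(int(a),int(b),round(np.degrees(np.arctan2(d@ey,d@ex))),round(np.linalg.norm(d-(d@n)*n)*1e3),round(d@n*1e3)) for a,b,d in zip(u,v,D)])
E
```

```text
top 172 n [ 0.05383216 -0.5159948   0.85489851] tilt 31.251475574065847 az -84.04405217013166 ctr [0.47774438 0.0633262  0.16964068] r 0.05379898101091385
red [(226, 227, 117, 59, 3), (226, 228, 121, 57, -6)]
gr []
scene 286 n [ 0.04546031 -0.49172509  0.86956299] tilt 29.59210408136816 az -84.7179818607237 ctr [0.47766153 0.06383016 0.1696599 ] r 0.054514531046152115
red [(243, 171, 119, 55, 1), (242, 172, 123, 56, 1), (275, 193, -58, 57, 1), (276, 193, -56, 60, 1), (275, 194, -62, 59, 3)]
gr [(257, 202, -120, 58, -5), (258, 202, -119, 61, 5), (259, 202, -115, 59, 0)]
```

```bash
cat >> h.py <<'E'
CT=np.array([.4777,.0635,.1695]); T=np.radians(30); AZ=np.radians(-84.4); NA=120.
def down(yaw): return Rn.from_euler('z',yaw,degrees=True)*Rn.from_euler('x',180,degrees=True)
def jarR(cw,na=None,tilt=T,az=AZ):
    n=np.array([np.sin(tilt)*np.cos(az),np.sin(tilt)*np.sin(az),np.cos(tilt)])
    ex=np.cross([0,0,1],n);ex/=np.linalg.norm(ex);ey=np.cross(n,ex)
    a=np.radians((NA if na is None else na)-cw);x=np.cos(a)*ex+np.sin(a)*ey
    return n,Rn.from_matrix(np.c_[x,np.cross(-n,x),-n])
def rel(p,R,p0=None,R0=None):
    s=arm.sense(); p0=s['tcp_pos'] if p0 is None else p0; R0=Rn.from_euler('xyz',s['orientation']) if R0 is None else R0
    print(np.round(R0.inv().apply(np.array(p)-p0)*1e3,1),np.round((R0.inv()*R).as_rotvec(),3))
E
python3 -c "
from h import *
rel([.48,.06,.32],down(172.3))"
```

```text
[-449.5 -470.8  -88.8] [-0.002 -0.    -0.119]
```

```bash
python3 -m inch '[-1,-90,-94,-88,0,0,-0.03, -1,-180,-188,-88,0,0,-0.06, -1,-270,-282,-88,0,0,-0.1,-1,-360,-376,-88,0,0,-0.119,-1,-449.5,-470.8,-88.8,0,0,-0.119,-1,-449.5,-470.8,-88.8,0,0,-0.119,-1,-449.5,-470.8,-88.8,0,0,-0.119,-1,-449.5,-470.8,-88.8,0,0,-0.119,-1,-449.5,-470.8,-88.8,0,0,-0.119,-1,-449.5,-470.8,-88.8,0,0,-0.119,-1,-449.5,-470.8,-88.8,0,0,-0.119,-1,-449.5,-470.8,-88.8,0,0,-0.119,-1,-449.5,-470.8,-88.8,0,0,-0.119,-1,-449.5,-470.8,-88.8,0,0,-0.119,-1,-449.5,-470.8,-88.8,0,0,-0.119,-1,-449.5,-470.8,-88.8,0,0,-0.119,-1,-449.5,-470.8,-88.8,0,0,-0.119,-1,-449.5,-470.8,-88.8,0,0,-0.119,-1,-449.5,-470.8,-88.8,0,0,-0.119,-1,-449.5,-470.8,-88.8,0,0,-0.119]'
python3 - <<'E'
from h import *
s=arm.sense();print(s['joint_pos'])
im,d=shot('wrist','w1');C=cloud('wrist',d,s)
n,c,B,red,gr=mouth(C,im,[.477,.063,.169])
ex=np.cross([0,0,1],n);ex/=np.linalg.norm(ex);ey=np.cross(n,ex)
cc,r=cv2.minEnclosingCircle(np.c_[(B-c)@ex,(B-c)@ey].astype(np.float32));ctr=c+cc[0]*ex+cc[1]*ey
print(len(B),n,np.degrees(np.arccos(n[2])),np.degrees(np.arctan2(n[1],n[0])),ctr,r)
for m in (red,gr):
    D=C[m]-ctr;a=np.degrees(np.arctan2(D@ey,D@ex));v,u=np.where(m)
    for k in (0,1):
        q=(a>0)==bool(k)
        if q.any(): print(q.sum(),a[q].mean(),a[q].min(),a[q].max(),u[q].mean(),v[q].mean())
E
```

```text
time_s: 1.77
tcp_pos: [0.4792, 0.0622, 0.3195]
orientation: [-3.141, -0.001, 3.01]
ft_force: [0.4, 0.2, -0.0]
grip_width: 1.001
finger_force: 0.0
[-0.80274459 -0.03516338  0.58218576  1.89699127  0.01979649  1.27539511
  1.21222741]
2572 [ 0.04705661 -0.50025145  0.86460058] 30.16287242441746 -84.62623241709784 [0.47768724 0.06244952 0.16893085] 0.054341237992048264
20 -59.532674192790424 -63.9615328528231 -55.63386365665401 246.4 225.45
111 119.86288010298067 115.31449253803943 124.54348291922989 324.7927927927928 157.7027027027027
```

View pics/w1.png

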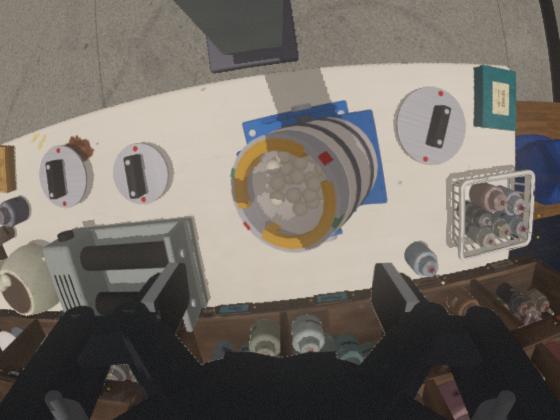

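The wrist view shows the mouth centred near (288,190), with red marks at (325,158) and (246,225). This agrees with the earlier fit. lid_c is the lid at (65,176), the second from the left edge.

```bash
sed -i 's/^CT=.*/CT=np.array([.4777,.063,.169]); T=np.radians(30); AZ=np.radians(-84.5); NA=120./' h.py; python3 -c "
from h import *
rel([.4315,-.289,.16],down(172.3))"
```

```text
[   1.1 -354.6  159.6] [-0.    -0.001  0.003]
```

```bash
python3 -m inch '[-1,1,-355,100,0,0,0,-1,1,-355,100,0,0,0,-1,1,-355,100,0,0,0,-1,1,-355,100,0,0,0,-1,1,-355,100,0,0,0,-1,1,-355,160,0,0,0,-1,1,-355,160,0,0,0,-1,1,-355,160,0,0,0,-1,1,-355,160,0,0,0,-1,1,-355,160,0,0,0,-1,1,-355,160,0,0,0,-1,1,-355,160,0,0,0,-1,1,-355,160,0,0,0,-1,1,-355,160,0,0,0]'
python3 - <<'E'
from h import *
s=arm.sense();print(s['joint_pos'])
im,d=shot('wrist','w2');C=cloud('wrist',d,s)
near=np.hypot(C[...,0]-.4315,C[...,1]+.289)<.075
f=C[near&(C[...,2]>.016)&(C[...,2]<.028)];cc,r=cv2.minEnclosingCircle(f[:,:2].astype(np.float32))
b=C[near&(C[...,2]>.047)&(C[...,2]<.057)]
print(cc,2*r,len(f),f[:,2].mean(),cv2.minAreaRect(b[:,:2].astype(np.float32)),b[:,2].mean())
hsv=cv2.cvtColor(im,cv2.COLOR_RGB2HSV).astype(int);m=near&((hsv[...,0]<8)|(hsv[...,0]>172))&(hsv[...,1]>110)
print(np.degrees(np.arctan2(C[m][:,1]-cc[1],C[m][:,0]-cc[0])).round())
rel([.4315,-.289,.026],down(172.3))
E
```

```text
time_s: 2.98
tcp_pos: [0.4332, -0.2889, 0.1607]
orientation: [3.14, 0.002, 3.011]
ft_force: [-0.3, -0.9, 0.4]
grip_width: 1.001
finger_force: 0.0
[-0.27931319  0.30941089  0.91494788  2.00660438 -0.30076042  0.9632293
  2.22719713]
(0.4306344985961914, -0.28948432207107544) 0.10457748919725418 8571 0.021726906953908894 ((0.4299924373626709, -0.2897198796272278), (0.015875058248639107, 0.05941244959831238), 82.3946533203125) 0.05144523979946379
[175. 174. 172. 171. 170. 176. 175. 174. 172. 171. 170. 169. 176. 175.
 174. 172. 171. 170. 169. 168. 176. 175. 174. 172. 171. 170. 169. 168.
 176. 175. 174. 172. 171. 170. 169. 168. 176. 175. 174. 172. 171. 170.
 169. 168. 176. 175. 174. 172. 171. 170. 169. 175. 174. 172. 171. 170.
 172. 171. -10.  -9.  -7.  -6.  -5. -11. -10.  -9.  -7.  -6.  -5. -12.
 -11. -10.  -9.  -7.  -6.  -5.  -4. -12. -11. -10.  -9.  -7.  -6.  -5.
  -4. -11. -10.  -9.  -7.  -6.  -5.  -4. -11. -10.  -9.  -7.  -6.  -5.
  -4. -10.  -9.  -7.  -6.  -5.]
[  1.9  -0.3 134.8] [0.001 0.002 0.004]
```

View pics/w2.png

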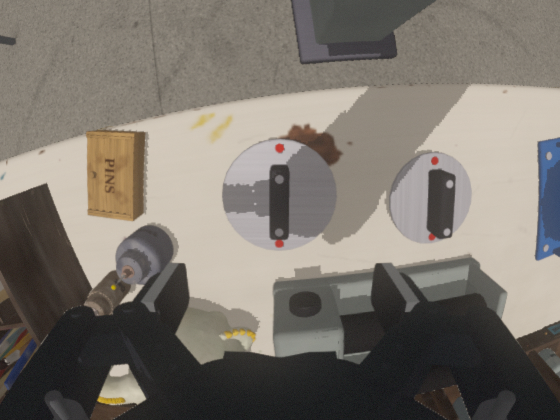

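lid_c's centre sits near (279,195), with the bar vertical in the image and clear room for both fingers.

```bash
python3 -m inch '[-1,2.6,0.2,40,0,0,0,-1,2.6,0.2,80,0,0,0,-1,2.6,0.2,110,0,0,0,-1,2.6,0.2,128,0,0,0,-1,2.6,0.2,134,0,0,0,-1,2.6,0.2,134,0,0,0,1,2.6,0.2,134,0,0,0,1,2.6,0.2,134,0,0,0,1,2.6,0.2,134,0,0,0,1,2.6,0.2,134,0,0,0,1,2.6,0.2,134,0,0,0,1,2.6,0.2,134,0,0,0,1,2.6,0.2,134,0,0,0,1,2.6,0.2,134,0,0,0]'; python3 -c "
from h import *
s=arm.sense();print(s['tcp_pos'],s['orientation'],s['joint_pos'])
n,R=jarR(0)
rel([.45,-.15,.36],R);rel(CT+n*.1,R)
print(n,R.as_euler('xyz'))"
```

```text
time_s: 4.2
tcp_pos: [0.4296, -0.2907, 0.0269]
orientation: [3.141, 0.001, 3.007]
ft_force: [-1.2, 1.1, 6.1]
grip_width: 0.181
finger_force: 60.5
[ 0.42958464 -0.29074564  0.02690681] [3.14137488e+00 1.34199845e-03 3.00683635e+00] [-0.10240278  0.53719318  0.7343474   2.0756164  -0.54466817  0.7250501
  2.41861042]
[  -1.8  142.3 -333.1] [-0.431  0.322  0.798]
[ -11.9  308.4 -228.6] [-0.431  0.322  0.798]
[ 0.04792288 -0.4976981   0.8660254 ] [ 2.86055775 -0.4478324   2.25479204]
```

```bash
python3 -m inch '[1,0,0,-30,0,0,0,1,0,0,-60,0,0,0,1,0,0,-100,0,0,0,1,-1,30,-135,-0.04,0.03,0.08,1,-1,55,-170,-0.09,0.07,0.17,1,-1,80,-200,-0.15,0.11,0.27,1,-2,105,-230,-0.2,0.15,0.37,1,-2,130,-255,-0.25,0.19,0.47,1,-4,160,-265,-0.31,0.23,0.57,1,-6,190,-265,-0.36,0.27,0.67,1,-8,220,-260,-0.4,0.3,0.74,1,-10,250,-250,-0.43,0.32,0.8,1,-12,280,-240,-0.43,0.32,0.8,1,-12,308,-229,-0.431,0.322,0.798,1,-12,308,-229,-0.431,0.322,0.798,1,-12,308,-229,-0.431,0.322,0.798,1,-12,308,-229,-0.431,0.322,0.798,1,-12,308,-229,-0.431,0.322,0.798,1,-12,308,-229,-0.431,0.322,0.798]'; cat > chk.py <<'E'
from h import *
import sys
s=arm.sense();print(s['tcp_pos'],s['joint_pos'].round(2),s['ft_force'],s['torque'])
R=Rn.from_euler('xyz',s['orientation']);p=np.array(s['tcp_pos'])
n,Rt=jarR(0);e=(R.inv()*Rt).as_rotvec()
print('rot err to notch pose',e.round(3),'TCP in mouth frame mm',((p-CT)@np.c_[Rt.as_matrix()]*1e3).round(1))
E
python3 - <<'E'
exec(open('chk.py').read())
im,d=shot('wrist','w3');C=cloud('wrist',d,s)
L=(C-p)@R.as_matrix()   # tool coords
# flange top: tool z ~ +5mm
m=(np.hypot(L[...,0],L[...,1])<.075)&(L[...,2]>-.003)&(L[...,2]<.013)
f=L[m];print(len(f),np.median(f[:,2]),cv2.minEnclosingCircle(f[:,:2].astype(np.float32)))
c=f.mean(0);nn=np.linalg.svd(f-c,full_matrices=False)[2][2];print('flange normal in tool',nn)
hsv=cv2.cvtColor(im,cv2.COLOR_RGB2HSV).astype(int);q=m&((hsv[...,0]<8)|(hsv[...,0]>172))&(hsv[...,1]>110)
print(L[q].mean(0),q.sum())
E
```

```text
time_s: 5.78
tcp_pos: [0.4824, 0.0113, 0.2554]
orientation: [2.862, -0.447, 2.251]
ft_force: [-0.3, 0.0, -2.5]
grip_width: 0.173
finger_force: 59.4
[0.48238917 0.01133463 0.25535476] [-0.63  0.22  0.95  1.96 -0.67  1.36  1.19] [-0.27287479  0.01248253 -2.46643701] [-0.80758278 -0.05843599  0.07339802]
rot err to notch pose [ 0.     0.001 -0.003] TCP in mouth frame mm [  -1.4   -1.1 -100.7]
17089 0.004981679300321034 ((-0.001385331153869629, -0.0006931344978511333), 0.05220326408743858)
flange normal in tool [ 1.08730803e-03  3.95129464e-04 -9.99999331e-01]
[ 0.04256531 -0.00066539  0.00423809] 215
```

View pics/w3.png

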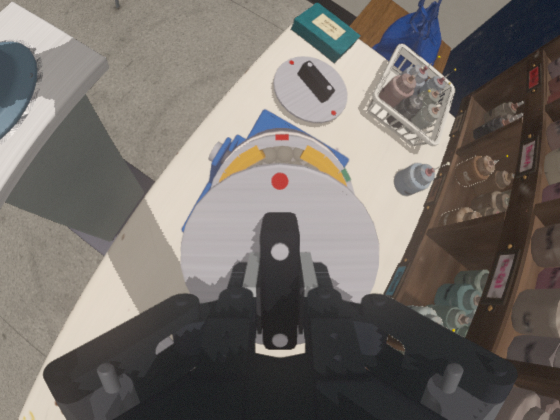

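The lid is held square, its red dot at (280,181) and the jar's notch mark at (282,136), nearly in line.

```bash
python3 - <<'E'
from h import *
n,Rt=jarR(0)
for f in ('w1','w3'):
    z=np.load(f'pics/{f}.npz');s={'tcp_pos':z['p'],'orientation':z['o']};C=cloud('wrist',z['d'],s);M=(C-CT)@Rt.as_matrix()*1e3
    hsv=cv2.cvtColor(z['im'],cv2.COLOR_RGB2HSV).astype(int);H,S,V=hsv[...,0],hsv[...,1],hsv[...,2]
    pl=abs(M[...,2])<6;r=np.hypot(M[...,0],M[...,1])
    red=pl&((H<8)|(H>172))&(S>110)&(M[...,0]>45)&(r<70);br=pl&(H>10)&(H<28)&(S>110)&(V>90)&(M[...,0]>15)&(r<65)
    B=M[br];th=np.degrees(np.arctan2(B[:,1],B[:,0]))
    print(f,'red',M[red].mean(0).round(1),'brass z',B[:,2].mean().round(1))
    for t in (-45,-30,30,45):
        q=abs(th-t)<4
        if q.sum()>5: print(t,q.sum(),np.percentile(np.hypot(B[q][:,0],B[q][:,1]),[3,97]).round(1))
    for sg in (-1,1):
        q=(B[:,1]*sg>0);print('notch edge y',np.percentile(B[q][:,1]*sg,1.5).round(1)*sg)
E
```

```text
w1 red [56.6  0.2  0.7] brass z -0.5
-45 80 [42.7 52.6]
-30 81 [42.6 52.8]
30 85 [42.8 53.1]
45 86 [43.2 53. ]
notch edge y -14.2
notch edge y 15.6
w3 red [56.1  0.4 -0.4] brass z -0.2
-45 105 [44.4 53.1]
-30 123 [42.9 52.9]
30 127 [42.7 52.9]
45 113 [43.3 52.8]
notch edge y -15.6
notch edge y 15.2
```

```bash
python3 -m inch '[1,1,1,20,0,0,-0.003,1,2.8,1.9,40,0,0,-0.003,1,2.8,1.9,55,0,0,-0.003,1,2.8,1.9,65,0,0,-0.003,1,2.8,1.9,68,0,0,-0.003,1,2.8,1.9,68,0,0,-0.003,1,2.8,1.9,68,0,0,-0.003,1,2.8,1.9,68,0,0,-0.003]'; python3 chk.py
```

```text
time_s: 6.5
tcp_pos: [0.4797, 0.049, 0.1986]
orientation: [2.859, -0.446, 2.256]
ft_force: [-1.0, 0.4, -2.5]
grip_width: 0.176
finger_force: 59.6
[0.47967394 0.04899543 0.1986484 ] [-0.65  0.28  0.9   2.04 -0.75  1.25  1.24] [-1.02735924  0.39714934 -2.49307092] [-0.76289991 -0.07753248 -0.01546912]
rot err to notch pose [0.001 0.001 0.002] TCP in mouth frame mm [  1.9   1.8 -32.7]
```

```bash
python3 -m inch '[1,-0.5,-1.1,2,0,0,0,1,-0.5,-1.1,5,0,0,0,1,-0.5,-1.1,8,0,0,0,1,-0.5,-1.1,11,0,0,0,1,-0.5,-1.1,14,0,0,0,1,-0.5,-1.1,14,0,0,0,1,-0.5,-1.1,14,0,0,0]'; python3 chk.py
```

```text
time_s: 7.08
tcp_pos: [0.4772, 0.0561, 0.1849]
orientation: [2.861, -0.448, 2.257]
ft_force: [0.9, 0.2, -2.6]
grip_width: 0.173
finger_force: 59.6
[0.47721207 0.05614941 0.1849488 ] [-0.65  0.3   0.89  2.06 -0.78  1.22  1.26] [ 0.9400875   0.17600597 -2.56650015] [-0.80502194 -0.11214647  0.01967001]
rot err to notch pose [-0.002 -0.001  0.002] TCP in mouth frame mm [  2.4   0.1 -17.2]
```

```bash
python3 -m inch '[1,-0.5,0.4,2,0,0,0,1,-0.5,0.4,4,0,0,0,1,-0.5,0.4,5.5,0,0,0,1,-0.5,0.4,7,0,0,0,1,-0.5,0.4,7,0,0,0,1,-0.5,0.4,7,0,0,0]'; python3 chk.py
```

```text
time_s: 7.58
tcp_pos: [0.4779, 0.0589, 0.1796]
orientation: [2.86, -0.448, 2.257]
ft_force: [-2.5, -2.1, 1.8]
grip_width: 0.177
finger_force: 60.2
[0.47790688 0.05886217 0.17961259] [-0.65  0.31  0.88  2.06 -0.79  1.22  1.27] [-2.50844578 -2.06990294  1.76680754] [-0.60919023  0.18905608  0.15494291]
rot err to notch pose [-0.    -0.001  0.002] TCP in mouth frame mm [  1.6   0.7 -11.3]
```

```bash
python3 -m inch '[1,0,0,0.7,0,0,0.06,1,-0.2,0.3,0.7,0,0,0.14,1,-0.3,0.4,0.7,0,0,0.24,1,-0.4,0.5,0.7,0,0,0.34,1,-0.5,0.55,0.7,0,0,0.44,1,-0.6,0.6,0.7,0,0,0.54,1,-0.7,0.7,0.7,0,0,0.64,1,-0.8,0.75,0.7,0,0,0.72,1,-0.9,0.8,0.7,0,0,0.8,1,-0.9,0.8,0.7,0,0,0.8]'; python3 chk.py
```

```text
time_s: 8.42
tcp_pos: [0.4803, 0.0584, 0.1792]
orientation: [-2.988, -0.501, 1.351]
ft_force: [0.8, -3.3, 4.5]
grip_width: 0.176
finger_force: 60.6
[0.48027159 0.05839294 0.17915812] [-0.75  0.36  1.02  2.06 -0.84  1.26  0.52] [ 0.81472144 -3.26772932  4.46344309] [-0.69541978  0.10576535 -0.10384136]
rot err to notch pose [ 0.002  0.002 -0.8  ] TCP in mouth frame mm [ -0.3   2.3 -11.2]
```

```bash
python3 -m inch '[1,0,0,0,0,0,0.06,1,0,0,0,0,0,0.12,1,0,0,0,0,0,0.17,1,0,0,0,0,0,0.21,1,0,0,0,0,0,0.25,1,0,0,0,0,0,0.27,1,0,0,0,0,0,0.27,1,0,0,0,0,0,0.27]'; python3 chk.py
```

```text
time_s: 9.08
tcp_pos: [0.4801, 0.0585, 0.1793]
orientation: [-2.854, -0.443, 1.059]
ft_force: [-0.3, -3.5, 5.0]
grip_width: 0.174
finger_force: 60.8
[0.48006467 0.05851522 0.17925435] [-0.78  0.38  1.06  2.06 -0.86  1.28  0.27] [-0.30274884 -3.45730608  4.98874226] [-0.71981853  0.03640971  0.10592076]
rot err to notch pose [ 2.000e-03  1.000e-03 -1.066e+00] TCP in mouth frame mm [ -0.    2.2 -11.2]
```

```bash
python3 -m inch '[1,0,0,0,0,0,0.03,1,0,0,0,0,0,0.06,1,0,0,0,0,0,0.06,1,0,0,0,0,0,0.06]'; python3 chk.py
```

```text
time_s: 9.42
tcp_pos: [0.4797, 0.0588, 0.1794]
orientation: [-2.829, -0.425, 1.003]
ft_force: [-1.8, -4.9, 7.3]
grip_width: 0.172
finger_force: 66.5
[0.47968269 0.05879406 0.17944738] [-0.79  0.39  1.07  2.06 -0.87  1.28  0.22] [-1.81000068 -4.93235504  7.28957973] [-0.66360538 -0.44177202  1.43376075]
rot err to notch pose [-1.000e-03  1.000e-03 -1.119e+00] TCP in mouth frame mm [  0.5   2.1 -11.2]
```

The torque jumps to about 1.5 N m, so the lid is at the stop. I'll release and back off along the axis.

```bash
python3 -m inch '[-1,0,0,-0.5,0,0,-0.03,-1,0,0,-0.5,0,0,-0.03,-1,0,0,-0.5,0,0,-0.03,-1,0,0,-0.5,0,0,-0.03,-1,0,0,-0.5,0,0,-0.03,-1,0,0,-0.5,0,0,-0.03,-1,0,0,-10,0,0,-0.03,-1,0,0,-30,0,0,-0.03,-1,0,0,-60,0,0,-0.03,-1,0,0,-90,0,0,-0.03,-1,0,0,-110,0,0,-0.03,-1,0,0,-110,0,0,-0.03,-1,0,0,-110,0,0,-0.03]'
python3 - <<'E'
exec(open('chk.py').read())
im,d=shot('wrist','w4');C=cloud('wrist',d,s);M=(C-CT)@Rt.as_matrix()*1e3
hsv=cv2.cvtColor(im,cv2.COLOR_RGB2HSV).astype(int);H,S=hsv[...,0],hsv[...,1];r=np.hypot(M[...,0],M[...,1])
m=(r<53)&(M[...,2]<-2)&(M[...,2]>-12);f=M[m];A=np.c_[f[:,:2],np.ones(len(f))];k=np.linalg.lstsq(A,f[:,2],rcond=None)[0]
print('flange z, slope',k, cv2.minEnclosingCircle(f[:,:2].astype(np.float32)))
b=M[(r<40)&(M[...,2]<-30)];print('bar',cv2.minAreaRect(b[:,:2].astype(np.float32)),b[:,2].mean())
for nm,c in (('red',((H<8)|(H>172))&(S>110)),('green',(H>45)&(H<85)&(S>80))):
    q=c&(r<68)&(abs(M[...,2]+3)<8);a=np.degrees(np.arctan2(M[q][:,1],M[q][:,0]));print(nm,[(x.round(),y.round()) for x,y in zip(a[::15],r[q][::15])])
E
```

```text
time_s: 10.5
tcp_pos: [0.4852, 0.0034, 0.275]
orientation: [-2.84, -0.434, 1.024]
ft_force: [-0.0, 0.6, -1.0]
grip_width: 1.004
finger_force: 0.0
[0.4851518  0.00338695 0.27497645] [-0.79  0.27  1.17  1.94 -0.71  1.44  0.15] [-0.02790468  0.60800034 -1.00519735] [-0.49310455  0.00077339 -0.06884064]
rot err to notch pose [ 0.003  0.    -1.098] TCP in mouth frame mm [  -0.     2.  -121.8]
flange z, slope [ 2.15090085e-03  3.00807488e-04 -6.23712594e+00] ((-1.1972492933273315, -0.6458422541618347), 52.101322174072266)
bar ((2.119009017944336, 4.919902801513672), (72.96864318847656, 63.99782180786133), 9.765567779541016) -198.61156679357745
red [(np.float64(62.0), np.float64(45.0)), (np.float64(59.0), np.float64(42.0)), (np.float64(66.0), np.float64(41.0)), (np.float64(63.0), np.float64(40.0)), (np.float64(4.0), np.float64(57.0)), (np.float64(0.0), np.float64(57.0)), (np.float64(-2.0), np.float64(56.0)), (np.float64(176.0), np.float64(58.0)), (np.float64(-179.0), np.float64(58.0)), (np.float64(-118.0), np.float64(45.0)), (np.float64(-124.0), np.float64(46.0)), (np.float64(-123.0), np.float64(48.0))]
green [(np.float64(57.0), np.float64(57.0)), (np.float64(62.0), np.float64(56.0))]
```

View pics/w4.png

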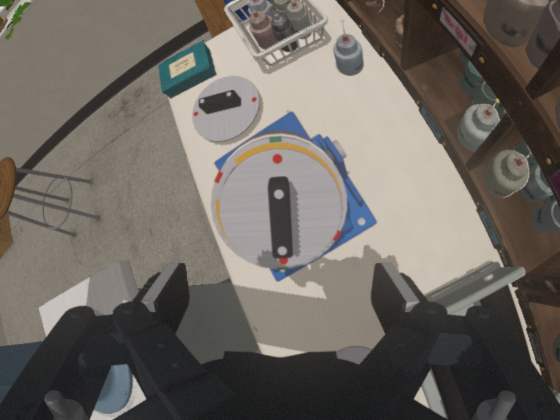

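The lid is flush, with its flange top about 6.2 mm above the rim and no tilt. Its red dot at (277,159) lines up with the green mark at (274,140), and the gripper is clear.

```bash
python3 -c "
from rig import arm
print(arm.close_job())"
```

```text
the job is handed in; nothing more can be done
None
```

I put lid_c, the one that fits, on the mill jar, seated it flush, turned it clockwise to the stop in line with the green mark, let go, and handed the job in at about 10.5 s; the judge's result was not shown.

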